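# Put the bookshop's counter sign into service

### The arm

A 6-joint arm with a two-finger parallel gripper is mounted at the origin on the work surface. World frame = base frame: x ahead of the robot, y to its left, z up, the work surface at z = 0. Lengths are in m, angles in rad, forces in N, time in s.
With the tool pointing down it reaches from about 0.325 to 0.775 m from the base axis. Payload 5.5 kg.
Tool frame: the origin (TCP) lies at the very end of the fingers, on their centre line; the grasp point (between the pads) lies 19 mm behind it (pinch_z is the distance from the TCP to the grasp point, in m); z points along the fingers, y is the line along which they close (so a half turn about z gives the same grasp; the last joint's range is limited). The gripper opens to 88 mm and grips with 3 to 60 N. Pads are 20 mm wide; open, the fingers measure 115 mm over their backs; the gripper's body (75 mm by 178 mm) begins 61 mm behind the grasp point.
Start: joints at [-1.305, 0.091, 1.231, -0, 1.82, -0.057], TCP at [0.19, -0.569, 0.223] pointing down, gripper open.
Joint ranges: [-2.87, 2.87], [-0.86, 2.18], [0.17, 2.46], [-1.51, 4.65], [0.06, 2.69], [-2.65, 2.65]. Speed limits (rad/s): [2.57, 2.57, 3.01, 3.14, 3.14, 3.14].

### API

Orientations are given as a unit quaternion [x, y, z, w].
In Python, from workcell import * gives the robot as it stands.
- The arm moves only by the shell command python3 -m inch 'ROWS' [OPENING] [FORCE]. ROWS is a JSON object of lists of equal length, an entry for each row: "translation": the shift along the tool's x, y, z in units of 30 mm (1.0 is 30 mm), a list of three; "roll": the turn about the tool's z in units of 6 degrees (1.0 is 6 degrees). A call has 1 to 20 rows; each row is the pose to reach, as a shift and turn from the pose commanded when the call began, along the tool's axes at that moment; what a row does not reach only later rows make up. A row lasts 1/12 s, in which the tool goes at most 41.7 mm and 7.16 degrees, less where a joint would pass 70% of its speed; a pose out of reach is approached as far as the arm can. A call with a gripper value outside its range is refused whole. OPENING is the gripper command: -1 is shut, 1 is fully open, values between are in proportion, set as the call begins (- or left out, the last holds). The fingers move at their own pace and stop on an object; FORCE is the grip in N (left out, the last holds). Time passes only in rows, so rows that repeat a pose let the fingers close. It gives the time, the measured TCP pose, the force, the opening and the grip force at its end, in the units of the state.
- state(): the state, without advancing time (a new reading comes with each control period).
- read_camera(name): name is "side" or "top"; returns a dict with "pixels" (400x640x3 uint8, red, green, blue), "z_map" (400x640 float32, m along the optical axis (not along the pixel's ray), 0 where there is no reading), "vertical_fov" (degrees; the focal length in pixels is half the picture's height over the tangent of half this angle, whatever the lens; pixels are square), "cx", "cy" (the principal point, pixels), "T" (4x4, takes a point from camera to world coordinates). Camera axes: x right, y down, z forward; pixel columns grow to the right and rows downward; lengths in m; the calibration is good to about 2 mm. A picture is of the moment at which its call begins.
- sign_off(): hands the job in; it is judged then, once.
The state is a dict: "t": time; "joint_positions": joint angles; "joint_velocities": joint speeds; "tau": joint torques, N m; "ee_pos": TCP position; "tool_rot": TCP orientation; "force": force on the tool from outside, world axes, zero at the start; "torque": the same for the moment, N m; "opening": finger opening in m; "grasp_force": force on a finger pad.
Only numpy, scipy, OpenCV 4.12 (cv2) and the standard library are available. Lean on these libraries where they do the work, as an engineer would, in place of code of your own. Each camera call takes 0.05 s, during which the arm holds its last target. There are 200 camera calls.

### The job

Get the counter sign ready for opening time: lay the battery pack flat in the open bay of its base, then close the bay with the loose cover by hooking the cover's lip into the slot and pivoting the cover down until it snaps in flush under the catch. Then turn the revolving tile half a turn so that the face with the ring, not the one with the bar, looks squarely out to the customers on the far side of the counter, and leave the hand stamp, desk bell, paperweight and tape roll where they are.

Things in the scene. Friction and masses are not known exactly. Their poses are not given: they have to be found in the camera images.
- unit: The sign's fixed base, a dark wooden block 150 (x) x 250 (y) x 48 mm high; origin: centre of its underside. Its x points from its front (robot's side) to its back (customers' side), y to the left, z up. Bay in its right half; the tile's axle is at (0, 75) mm. Same axes, from the origin in mm: bay (2, -75, 6), slot (-47, -75, 42.5), seat (3, -75, 52), catch (51.5, -75, 52).
- bay (a point): Centre of the bay's floor, 6 mm above the counter. Pack's well: 76 (x) x 50 mm (y) centred here, end walls (x) 18 mm high, side walls 34 mm; the side walls' tops are the ledges that carry the cover. Over the end walls it is open from 49 mm in front (-x, overhang) to 48 mm behind (catch housing), so fingers closing along x on the pack's rib should not open beyond 35 mm.
- slot (a point): Mouth of the slot at the front of the cover's recess, at the edge of the overhang (underside 2.5 mm above this point, top 5.5 mm above = base's top). The lip goes in under it towards -x; the slot is 10 mm deep. Below, its middle 50 mm (y) are open 18 mm down, so a tilted lip can dip. The ledges are 2.5 mm below this point; the plate's front edge ends 5 mm behind (+x) it.
- seat (a point): Where cover_mid lies, with equal axes, when the cover is closed: lip tip 9 mm under the overhang, underside on the ledges (40 mm above the counter), plate top level with the base's top, snapped under the catch. The recess is 69 mm wide (y). The closed cover has 1 mm play to the front, 2 mm to the back, 2.5 mm to each side.
- catch (a point): Axis, as at the start, of the sprung catch: a slick rounded steel bar, 12 mm thick, 48 mm long (y), that sticks 4.5 mm out of its housing at the back of the recess (housing: 14 mm higher than the base's top). Pressing the cover's back edge down past it takes about 10 N; it then springs out over the plate's top edge (2.5 mm overlap) and holds it down.
- cover_mid (a point): Centre of the loose bay cover (about 90 g, black plastic), half-way up, 12 mm above its underside: a plate 90 (x) x 64 (y) x 8 mm, a thin lip on its front (-x) edge, a grip rib on top. Starts flat on the counter, rib up. x points from lip to back edge. Tilt it 0.35 to 0.5 rad, back edge up, to slide the lip in along its own plane, then pivot about the plate's lower front edge.
- cover_rib (a point): Centre of the cover's grip rib: 32 long (x), 12 wide (y, pinch it so), from 8 to 24 mm above the cover's underside; 10 mm in front (-x) of cover_mid. Cover axes. Let go with the lip hooked, the cover rests its back edge on the catch, tilted about 0.2 rad; it can then be pressed down with shut fingers on the plate behind the rib, e.g. 34 mm behind this point.
- cover_lip (a point): Tip of the cover's lip, mid-thickness: the lip is 40 wide (y), 3 mm thick, flush with the underside, and sticks out 14 mm from the plate's front edge, so its tip is 59 mm in front of cover_mid. Cover axes.
- pack_mid (a point): Centre of the loose battery pack (about 160 g, grey plastic), half-way up, 15.5 mm above its underside: a block 64 (x) x 42 (y) x 18 mm with a grip rib on top, 10 wide (x, pinch it so), 32 long (y), 13 mm high. Starts flat on the counter, rib up. It fits the well lengthwise along x, either way round; its centre is then 15.5 mm above the point bay.
- sign (a joint): Turn of the tile about its upright axle, rad, growing counter-clockwise from above, without limit either way; it stays where it is left (friction 0.06 N m). At 0 it is square to the base, ring face to the robot (-x of the base), bar face to the customers (+x); at pi or -pi the ring face looks to the customers. Starts within 0.5 of 0.
- sign_top (a point): Middle of the tile's top edge, on the axle, 165 mm above the counter; axes turn with the tile: x is the normal of the bar face, -x of the ring face. A white square 90 wide (y) x 90 high x 12 mm thick (x). Dark, low figures start 24 mm below the top: a 44 mm ring on one face, a level bar on the other. It can be pinched across its thickness from above.
- stamp: Bystander, to be left alone: a turned wooden hand stamp standing upright, 40 mm wide, 74 mm high; origin at the centre of its underside.
- bell: Bystander, to be left alone: a low brass desk bell, 72 mm wide, 47 mm high; origin at the centre of its underside.
- weight: Bystander, to be left alone: a small black paperweight block, 50 x 35 x 22 mm; origin at the centre of its underside.
- tape: Bystander, to be left alone: a grey tape roll lying flat, 52 mm wide, 18 mm high; origin at the centre of its underside.
Things that resemble listed ones, but are neither listed nor needed, are in the scene too. What is shaped like the part that bears pack_mid but pink or yellow is not meant. What is shaped like the part that bears cover_mid but orange is not meant.

How it is judged:
By the outcome, as a careful person would: the job done as asked, in the order asked, and still so for the second after the job is handed in, with the robot touching nothing.
It also fails if it takes over 72 s, if anything falls off the work surface, if the arm or the gripper's body presses on something with over 40 N, if the wrist force passes 120 N, or if a joint passes its speed limit or range.

## Working session

There is one attempt and no reset: what is moved stays moved. The work goes in short steps, Python scripts to look and compute and a shell command to move; the robot and the scene stay as the last step left them, time stands still between calls to the robot, and variables do not carry over. Pictures are saved under pics/ and viewed, at most 10 in all, crops included, and the job is handed in when it is done.

```bash
ls; mkdir -p pics; cat > h.py <<'E'
from workcell import *
import numpy as np, cv2
def cam(n):
    c=read_camera(n); h=c["pixels"].shape[0]
    c["f"]=h/2/np.tan(np.radians(c["vertical_fov"])/2); c["T"]=np.array(c["T"]); return c
def save(c,name,box=None,s=1):
    p=c["pixels"][:,:,::-1]
    if box: p=p[box[1]:box[3],box[0]:box[2]]
    cv2.imwrite("pics/"+name,cv2.resize(p,None,fx=s,fy=s,interpolation=cv2.INTER_CUBIC))
def ray(c,u,v,z):
    d=c["T"][:3,:3]@np.array([(u-c["cx"])/c["f"],(v-c["cy"])/c["f"],1]); o=c["T"][:3,3]
    return o+d*(z-o[2])/d[2]
def cloud(c):
    v,u=np.mgrid[:400,:640]; z=c["z_map"]
    P=np.stack([(u-c["cx"])/c["f"]*z,(v-c["cy"])/c["f"]*z,z],-1)
    W=P@c["T"][:3,:3].T+c["T"][:3,3]; W[z==0]=np.nan; return W
E
python3 - <<'E'
from h import *
for n in("top","side"):
    c=cam(n); save(c,n+"0.png",s=1.25); print(n,c["f"],c["cx"],c["cy"],c["T"].round(3).tolist())
s=state();print(s)
E
```

```text
pics
top 444.8910532773067 320.53920632677205 203.2459584967684 [[0.012, -0.995, 0.101, 0.428], [-1.0, -0.013, -0.006, 0.067], [0.008, -0.101, -0.995, 1.21], [0.0, 0.0, 0.0, 1.0]]
side 441.30291664501505 315.1304748709516 202.56118411593803 [[-0.938, -0.247, 0.243, 0.231], [-0.346, 0.706, -0.618, 0.801], [-0.019, -0.664, -0.748, 1.016], [0.0, 0.0, 0.0, 1.0]]
{'t': 0.1, 'joint_positions': array([-1.30469407e+00,  9.17968904e-02,  1.23170411e+00,  1.35319527e-05,
        1.81979941e+00, -5.66787656e-02]), 'joint_velocities': array([-0.00062852, -0.00312554, -0.00216379,  0.00034375,  0.0007649 ,
        0.00026769]), 'tau': array([ 3.12248856e-03, -4.47857273e+01, -4.07570422e+01,  7.00693228e-02,
        2.84018187e-02, -1.05851261e-04]), 'ee_pos': array([ 0.19027265, -0.56876998,  0.22164662]), 'tool_rot': array([ 9.87004169e-01,  1.60692382e-01, -8.27249384e-05, -8.49886490e-04]), 'force': array([-0.66473357,  0.86085088, -0.33289991]), 'torque': array([ 0.05203472,  0.0192951 , -0.03021552]), 'grasp_force': 0.0, 'opening': 0.08755754625282375}
```

View pics/top0.png

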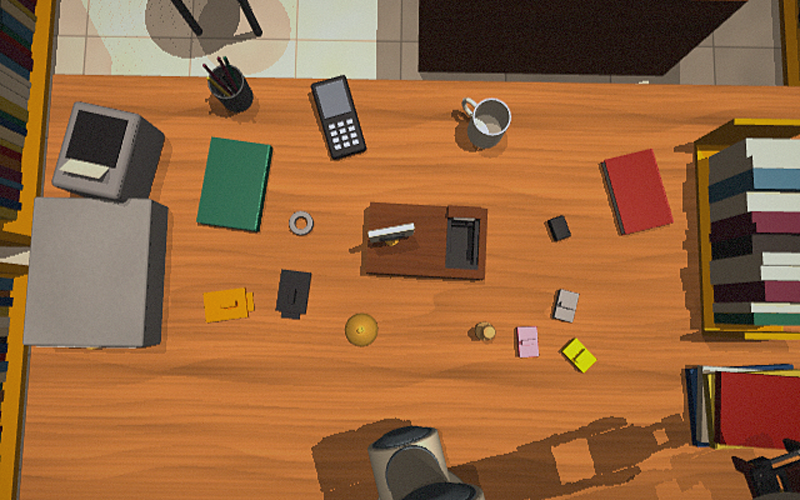

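View pics/side0.png

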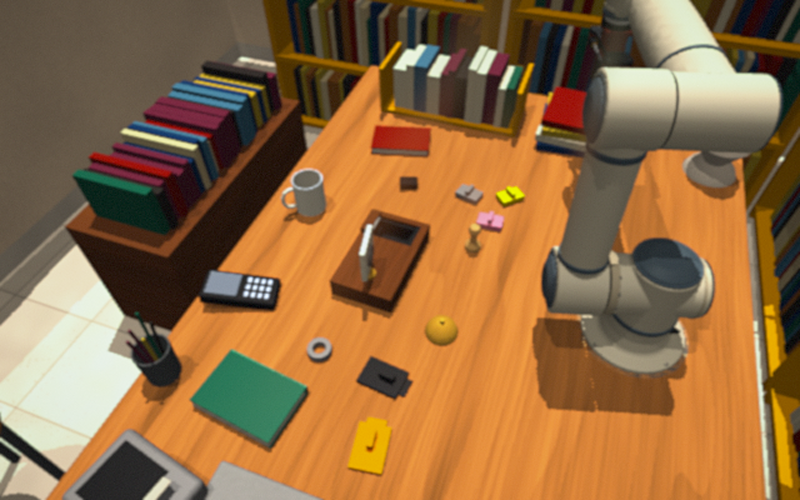

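The top view (1.25x) shows these candidates:
- **Pack:** grey (565,305). Pink (527,342) and yellow (580,355) are decoys.
- **Cover:** black (294,293). Orange (229,304) is a decoy, and the paperweight is (558,228).
- **Bystanders:** tape (301,223), bell (361,330), stamp (485,332).

The unit is at (425,240), with its bay on the right.

```bash
python3 - <<'E'
from h import *
c=cam("top"); W=cloud(c); hsv=cv2.cvtColor(c["pixels"],cv2.COLOR_RGB2HSV)
def rect(m,name,z=None):
    m=m.astype(np.uint8); n,l,s,ce=cv2.connectedComponentsWithStats(m); k=1+np.argmax(s[1:,4]); mm=(l==k)
    v,u=np.nonzero(mm); 
    cs,_=cv2.findContours(mm.astype(np.uint8),0,2); q=max(cs,key=cv2.contourArea).reshape(-1,2)
    zz=np.nanmedian(W[mm][:,2]) if z is None else z
    Pw=np.array([ray(c,a,b,zz)[:2] for a,b in q]); r=cv2.minAreaRect((Pw*1000).astype(np.float32))
    print(name,"px",len(u),"medz",np.nanmedian(W[mm][:,2]).round(4),"rect mm",np.round(r[0],1),np.round(r[1],1),round(r[2],1),"mean",np.nanmean(W[mm],0).round(4)); return mm
def box(x0,y0,x1,y1):
    b=np.zeros((400,640),bool); b[int(y0/1.25):int(y1/1.25),int(x0/1.25):int(x1/1.25)]=1; return b
Z=W[...,2]
b=box(545,280,590,330)
m=rect(b&(hsv[...,1]<60)&(Z>.01),"pack",.018); rect(b&(Z>.026),"packrib",.031)
b=box(265,260,325,325)
m=rect(b&(hsv[...,2]<80)&(hsv[...,1]<120),"cover",.005); rect(b&(Z>.017),"covrib",.024); rect(b&(Z>.0055),"covplate",.008)
b=box(350,190,500,290)
rect(b&(Z>.035),"unit",.048); rect(b&(abs(Z-.048)<.006),"unittop",.048);rect(b&(abs(Z-.062)<.006),"housing",.062);rect(b&(Z>.15),"tiletop",.165);rect(b&(Z>.155),"tiletop",.165)
for n,bb in(("tape",(285,205,318,240)),("bell",(342,310,382,350)),("stamp",(470,318,500,348)),("weight",(545,213,573,243))): rect(box(*bb)&(Z>.01),n,.02)
p=c["pixels"][:,:,::-1]
A=cv2.resize(p[200:270,200:270],(390,390),interpolation=2);B=cv2.resize(p[220:290,420:490],(390,390),interpolation=2)
cv2.imwrite("pics/crop.png",np.hstack([A,B]))
E
```

```text
pack px 367 medz 0.0175 rect mm [ 443.1 -295. ] [41.9 63.4] 75.1 mean [ 0.4429 -0.2947  0.0186]
packrib px 48 medz 0.0295 rect mm [ 443.2 -295.7] [32.5  9.7] 76.6 mean [ 0.443  -0.2961  0.0298]
cover px 859 medz 0.0076 rect mm [460.8 291.9] [ 65.6 101. ] 83.6 mean [0.4624 0.2909 0.0083]
covrib px 59 medz 0.0228 rect mm [456.5 292.1] [29.1 13.2] 0.7 mean [0.4563 0.2919 0.023 ]
covplate px 668 medz 0.0085 rect mm [465.9 290.6] [64.5 90.9] 83.6 mean [0.4655 0.2902 0.0098]
unit px 4734 medz 0.0477 rect mm [577.5   5.4] [250.1 153.5] 87.5 mean [0.5755 0.015  0.0551]
unittop px 3756 medz 0.0474 rect mm [576.3   5.3] [249.8 150.5] 87.5 mean [0.5712 0.0213 0.0474]
housing px 265 medz 0.061 rect mm [634.2 -71.5] [68.5 27.9] 87.5 mean [ 0.635  -0.0719  0.0609]
tiletop px 213 medz 0.1636 rect mm [578.6  79.9] [13.5 89.3] 11.2 mean [0.579  0.08   0.1629]
tiletop px 198 medz 0.1641 rect mm [579.  80.] [12.6 89.3] 11.1 mean [0.5793 0.0803 0.1637]
tape px 213 medz 0.0173 rect mm [613.2 276.3] [50.3 49.6] 46.7 mean [0.6143 0.2773 0.0173]
bell px 503 medz 0.0265 rect mm [385.8 141.1] [63.1 69. ] 0.7 mean [0.3866 0.1421 0.0264]
stamp px 185 medz 0.0651 rect mm [ 387.3 -122. ] [37.5 40.1] 14.1 mean [ 0.3875 -0.1168  0.049 ]
weight px 249 medz 0.0209 rect mm [ 610.  -282.4] [50.2 37.2] 20.8 mean [ 0.6101 -0.2826  0.0205]
```

View pics/crop.png

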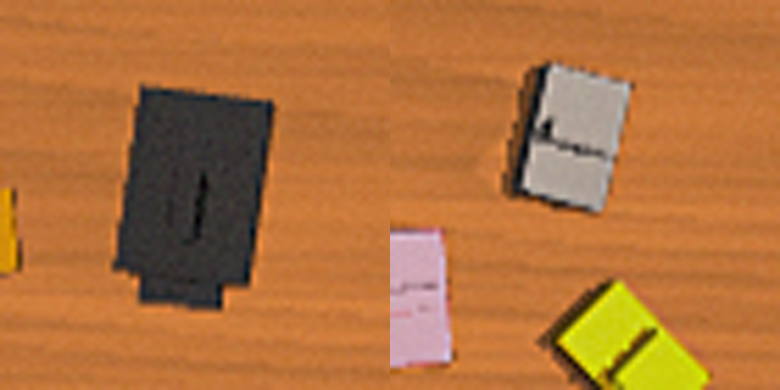

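The right-hand crop shows the grey pack, its rib across the 64 mm length. The left-hand crop shows the black cover with its lip toward the robot at (180,292), so cover x points away at a yaw of about -6.4°. Sizes agree with the description. The unit's yaw is -2.5° and the housing lies where it should.

The tool can't tilt, so I'll tilt the cover within the grip by pressing its back edge on the base's front edge.

```bash
cat >> h.py <<'E'
U=np.array([576.5,5.3])/1000; UY=np.radians(-2.5)
def base(x,y):  # mm in unit axes -> world
    c,s=np.cos(UY),np.sin(UY); return U+np.array([c*x-s*y,s*x+c*y])/1000
def go(x,y,z,a=None):  # prints units; a: yaw (deg) of tool x
    s=state(); p=np.array(s["ee_pos"]); q=s["tool_rot"]; a0=np.degrees(2*np.arctan2(q[1],q[0]))
    r=np.radians(a0); d=np.array([x,y,z])-p
    t=np.array([np.cos(r)*d[0]+np.sin(r)*d[1],np.sin(r)*d[0]-np.cos(r)*d[1],-d[2]])/.03
    print("T",t.round(3).tolist(),"roll",None if a is None else round((a0-a+180)%360-180,2)/6,"a0",a0.round(2),"p",p.round(4),"n",np.linalg.norm(d)/.0417)
E
python3 -c "
from h import *
go(.443,-.2955,.11,75)"
```

```text
T [10.879, -5.967, 3.726] roll -9.416666666666666 a0 18.5 p [ 0.1903 -0.5688  0.2218] n 9.320281809538598
```

```bash
python3 -m inch '{"translation":[[10.88,-5.97,3.73],[10.88,-5.97,3.73],[10.88,-5.97,3.73],[10.88,-5.97,3.73],[10.88,-5.97,3.73],[10.88,-5.97,3.73],[10.88,-5.97,3.73],[10.88,-5.97,3.73],[10.88,-5.97,3.73],[10.88,-5.97,3.73],[10.88,-5.97,3.73],[10.88,-5.97,3.73],[10.88,-5.97,3.73]],"roll":[-9.42,-9.42,-9.42,-9.42,-9.42,-9.42,-9.42,-9.42,-9.42,-9.42,-9.42,-9.42,-9.42]}' -0.27 20
python3 - <<'E'
from h import *
go(.443,-.2955,.022,75)
c=cam("side"); save(c,"side1.png",(300,80,500,230),4)
E
```

```text
t: 1.23
ee_pos: [0.4425, -0.2967, 0.1112]
tool_rot: [0.794, 0.608, -0.0, 0.0]
force: [0.3, 0.6, -0.0]
opening: 0.032
grasp_force: 0.0
T [0.042, 0.004, 2.974] roll -0.006666666666666667 a0 74.96 p [ 0.4425 -0.2967  0.1112] n 2.13951133571218
```

View pics/side1.png

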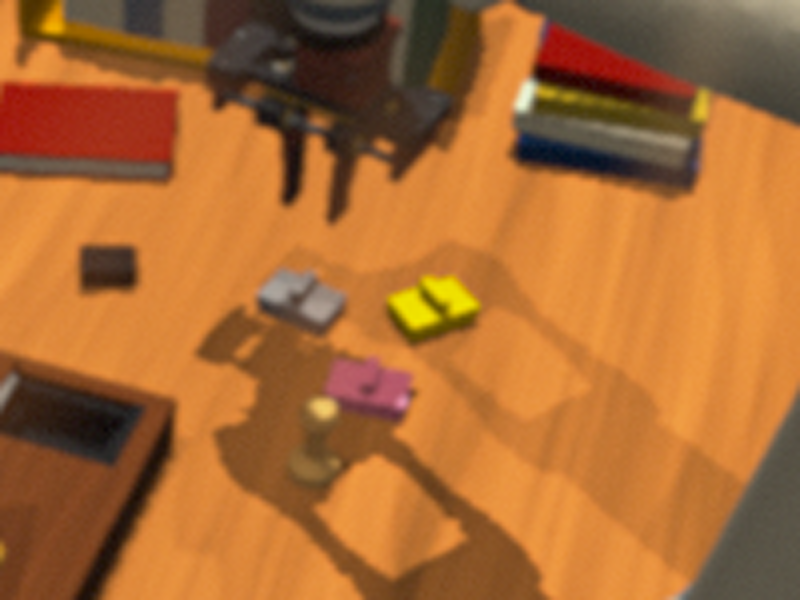

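The fingers hang above the grey pack (300,300) and close along its length. The yellow and pink packs are clear. Next I descend and grip.

```bash
python3 -m inch '{"translation":[[0.04,0,1],[0.04,0,2],[0.04,0,2.95],[0.04,0,2.95],[0.04,0,2.95]],"roll":[0,0,0,0,0]}' -0.27 20
python3 -m inch '{"translation":[[0,0,0],[0,0,0],[0,0,0],[0,0,0]],"roll":[0,0,0,0]}' -1 25
python3 -m inch '{"translation":[[0,0,-1],[0,0,-2],[0,0,-2.7],[0,0,-2.7]],"roll":[0,0,0,0]}' 
python3 -c "
from h import *
go(*base(2,-75),.11,87.5)"
```

```text
t: 1.7
ee_pos: [0.4423, -0.2958, 0.022]
tool_rot: [0.794, 0.608, -0.0, -0.0]
force: [-0.3, -0.4, 1.0]
opening: 0.0321
grasp_force: 0.0
t: 2.03
ee_pos: [0.4436, -0.295, 0.0229]
tool_rot: [0.793, 0.609, 0.0, 0.001]
force: [-1.1, -1.6, 2.0]
opening: 0.01
grasp_force: 25.0
t: 2.37
ee_pos: [0.4453, -0.2959, 0.1089]
tool_rot: [0.793, 0.609, 0.001, 0.004]
force: [-0.6, -0.6, -1.0]
opening: 0.01
grasp_force: 25.0
T [8.404, 2.233, -0.035] roll -2.08 a0 75.02 p [ 0.4453 -0.2959  0.1089] n 6.255836796119801
```

```bash
python3 -m inch '{"translation":[[8.43,2.23,0],[8.43,2.23,0],[8.43,2.23,0],[8.43,2.23,0],[8.43,2.23,0],[8.43,2.23,0],[8.43,2.23,0],[8.43,2.23,0],[8.43,2.23,0],[8.43,2.23,0],[8.43,2.23,0]],"roll":[-2.08,-2.08,-2.08,-2.08,-2.08,-2.08,-2.08,-2.08,-2.08,-2.08,-2.08]}' 
python3 - <<'E'
from h import *
go(*base(2,-75),.031,87.5)
c=cam("side"); save(c,"side2.png",(240,120,400,240),5)
# remeasure the pack's edges from the side cloud
W=cloud(c); print("tiletop", [np.nanmean(W[(W[...,2]>.155)&(abs(W[...,0]-.58)<.06)&(abs(W[...,1]-.08)<.06)],0).round(4)])
hsv=cv2.cvtColor(c["pixels"],cv2.COLOR_RGB2HSV)
m=(abs(W[...,0]-.575)<.06)&(abs(W[...,1]+.07)<.05)&(W[...,2]>.098)&(W[...,2]<.118)&(hsv[...,1]<70)
print(m.sum(),np.nanmin(W[m],0).round(4),np.nanmax(W[m],0).round(4),np.nanmedian(W[m],0))
E
```

```text
t: 3.28
ee_pos: [0.5727, -0.069, 0.1027]
tool_rot: [0.723, 0.691, -0.0, -0.0]
force: [0.0, -0.2, -1.6]
opening: 0.0095
grasp_force: 25.0
T [-0.021, 0.086, 2.391] roll -0.02 a0 87.38 p [ 0.5727 -0.069   0.1027] n 1.7216514552748328
tiletop [array([0.5766, 0.0843, 0.1634])]
61 [ 0.5383 -0.0842  0.098 ] [ 0.599  -0.0475  0.1136] [ 0.55902973 -0.06125708  0.09994169]
```

View pics/side2.png

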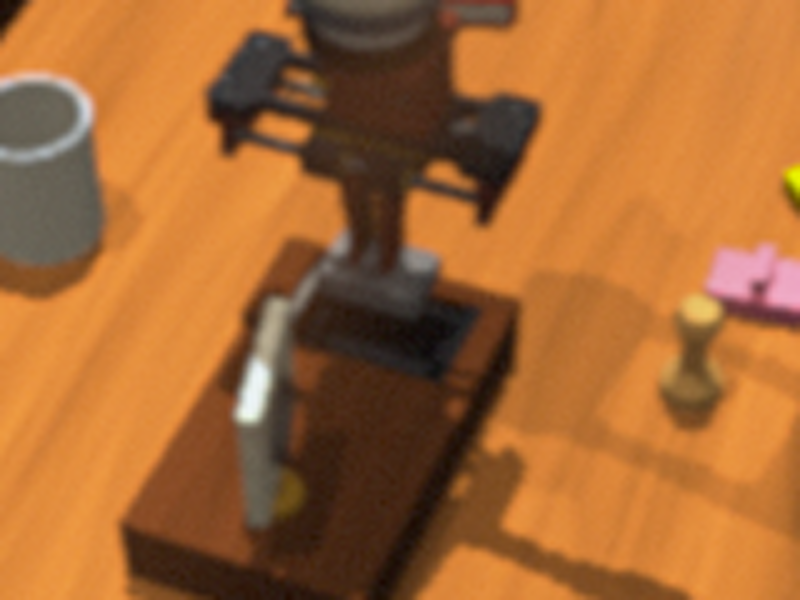

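The pack hangs level over the bay (380,270) and is aligned with the well. Next I lower and release it.

```bash
python3 -m inch '{"translation":[[0,0.08,0.8],[0,0.08,1.5],[0,0.08,2],[0,0.08,2.25],[0,0.08,2.4],[0,0.08,2.4],[0,0.08,2.4]],"roll":[0,0,0,0,0,0,0]}'
python3 -c "
from h import *
go(*base(2,-75),.03,87.5); print(state()['force'])"
```

```text
t: 3.92
ee_pos: [0.5762, -0.0681, 0.0322]
tool_rot: [0.723, 0.691, 0.0, 0.001]
force: [1.2, 0.8, -2.3]
opening: 0.0099
grasp_force: 25.0
T [-0.057, -0.029, 0.075] roll -0.006666666666666667 a0 87.46 p [ 0.5762 -0.0681  0.0322] n 0.0705948557441725
[ 1.22549222  0.82371639 -2.2503364 ]
```

```bash
python3 -m inch '{"translation":[[-0.05,-0.03,0.05],[-0.05,-0.03,0.1],[-0.05,-0.03,0.12]],"roll":[0,0,0]}'
python3 -m inch '{"translation":[[0,0,0],[0,0,0],[0,0,0]],"roll":[0,0,0]}' -0.27
python3 -m inch '{"translation":[[0,0,-1],[0,0,-2],[0,0,-3],[0,0,-4],[0,0,-4],[0,0,-4]],"roll":[0,0,0,0,0,0]}'
python3 -c "
from h import *
cy=np.radians(-6.4); mid=np.array([.4653,.2905]); rib=mid-.01*np.array([np.cos(cy),np.sin(cy)]); print(rib)
go(*rib,.12,173.6)"
```

```text
t: 4.17
ee_pos: [0.5754, -0.0693, 0.0289]
tool_rot: [0.722, 0.691, 0.0, 0.001]
force: [-2.2, 0.1, 5.0]
opening: 0.0096
grasp_force: 25.0
t: 4.42
ee_pos: [0.5751, -0.069, 0.028]
tool_rot: [0.722, 0.692, 0.0, 0.0]
force: [0.6, 0.4, -0.2]
opening: 0.0261
grasp_force: 0.0
t: 4.92
ee_pos: [0.5761, -0.0692, 0.1504]
tool_rot: [0.722, 0.692, 0.002, 0.002]
force: [-0.1, 0.4, -0.8]
opening: 0.0321
grasp_force: 0.0
[0.45536232 0.29161469]
T [11.84, -4.544, 1.013] roll -14.35 a0 87.5 p [ 0.5761 -0.0692  0.1504] n 9.152556938006628
```

```bash
python3 -m inch '{"translation":[[0.5,0,-1],[1.5,-0.5,-2],[11.84,-4.54,-1.6],[11.84,-4.54,-1.6],[11.84,-4.54,-1.6],[11.84,-4.54,-1.6],[11.84,-4.54,-1],[11.84,-4.54,0],[11.84,-4.54,1],[11.84,-4.54,1],[11.84,-4.54,1],[11.84,-4.54,1],[11.84,-4.54,1],[11.84,-4.54,1],[11.84,-4.54,1],[11.84,-4.54,1],[11.84,-4.54,1]],"roll":[0,0,-14.35,-14.35,-14.35,-14.35,-14.35,-14.35,-14.35,-14.35,-14.35,-14.35,-14.35,-14.35,-14.35,-14.35,-14.35]}' -0.1
python3 - <<'E'
from h import *
c=cam("top"); W=cloud(c);save(c,"top2.png",(280,140,420,245),5)
go(.4554,.2916,.0142,173.6)
Z=W[...,2]
b=(abs(W[...,0]-.575)<.036)&(abs(W[...,1]+.07)<.024)
print("pack z", np.nanpercentile(Z[b],[10,50,90,97]))
m=b&(Z>.029)&(Z<.04); print("rib",m.sum(),np.nanmean(W[m],0))
E
```

```text
t: 6.33
ee_pos: [0.454, 0.2915, 0.1167]
tool_rot: [0.058, 0.998, -0.0, -0.001]
force: [-0.6, 0.7, -0.4]
opening: 0.0395
grasp_force: 0.0
T [-0.042, 0.007, 3.426] roll -0.03166666666666667 a0 173.41 p [0.4541 0.2915 0.117 ] n 2.465127840241257
pack z [0.00833516 0.02325616 0.03350791 0.0384075 ]
rib 54 [ 0.57241537 -0.07430792  0.03533678]
```

View pics/top2.png

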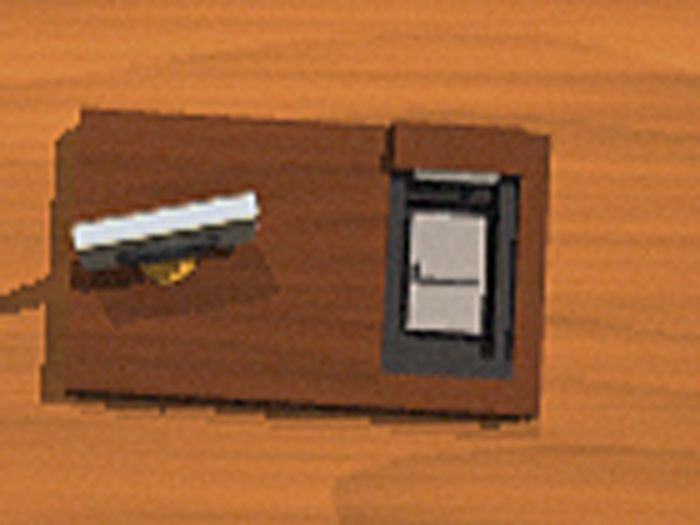

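The pack (447,272) lies flat in the well, its top at 23 mm. The gripper is now over the black cover, so I descend and grip lightly.

```bash
python3 -m inch '{"translation":[[-0.04,0,1.2],[-0.04,0,2.4],[-0.04,0,3.1],[-0.04,0,3.4],[-0.04,0,3.4],[-0.04,0,3.4]],"roll":[0,0,0,0,0,0]}'
python3 -m inch '{"translation":[[0,0,0],[0,0,0],[0,0,0],[0,0,0]],"roll":[0,0,0,0]}' -1 12
python3 -m inch '{"translation":[[0,0,-1],[0,0,-2],[0,0,-3],[0,0,-4],[0,0,-4]],"roll":[0,0,0,0,0]}'
python3 - <<'E'
from h import *
go(*base(-115,0),.14,177.5)
c=cam("side"); save(c,"side3.png",(230,170,390,290),5)
E
```

```text
t: 6.88
ee_pos: [0.4558, 0.2917, 0.0164]
tool_rot: [0.056, 0.998, 0.0, 0.0]
force: [-0.8, 0.1, 0.3]
opening: 0.0395
grasp_force: 0.0
t: 7.22
ee_pos: [0.4561, 0.292, 0.0169]
tool_rot: [0.056, 0.998, 0.001, 0.001]
force: [0.0, 0.5, -1.0]
opening: 0.0165
grasp_force: 0.0
t: 7.63
ee_pos: [0.458, 0.2931, 0.1439]
tool_rot: [0.056, 0.998, 0.003, 0.005]
force: [0.4, 0.5, 1.7]
opening: 0.0002
grasp_force: 0.0
T [-1.171, -9.354, 0.13] roll -0.6516666666666667 a0 173.59 p [0.458  0.2931 0.1439] n 6.782429084720016
```

View pics/side3.png

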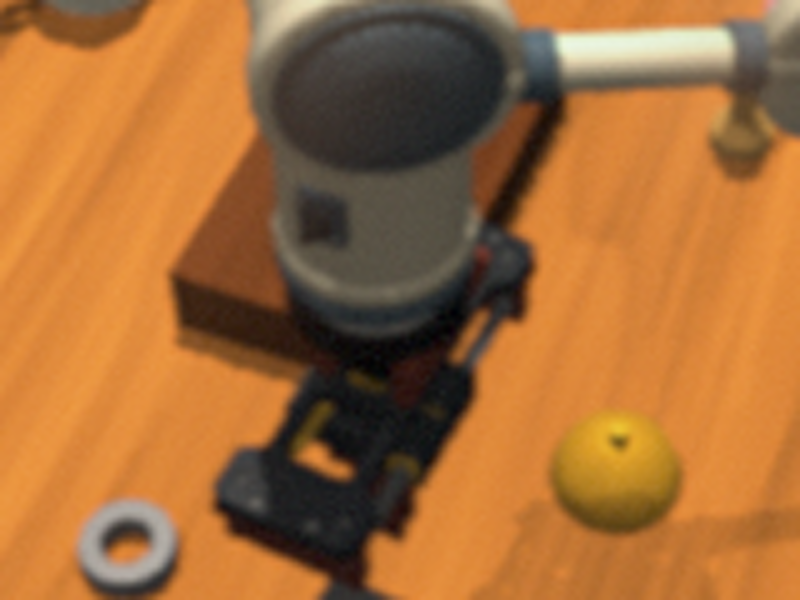

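The gripper lifted before the fingers had closed (opening was still 16.5 mm), so the cover stayed put. I'll check it and go back down.

```bash
python3 - <<'E'
from h import *
c=cam("side"); W=cloud(c); hsv=cv2.cvtColor(c["pixels"],cv2.COLOR_RGB2HSV)
m=(abs(W[...,0]-.46)<.08)&(abs(W[...,1]-.29)<.07)&(W[...,2]<.03)&(hsv[...,2]<90)&(hsv[...,1]<120)
v,u=np.nonzero(m); q=(W[m][:,:2]*1000).astype(np.float32); print(len(q),cv2.minAreaRect(q))
go(.4554,.2916,.0155,173.6)
E
python3 -m inch '{"translation":[[0.08,0.04,0],[0.08,0.04,1.2],[0.08,0.04,2.4],[0.08,0.04,3.4],[0.08,0.04,4.2],[0.08,0.04,4.2],[0.08,0.04,4.2]],"roll":[0,0,0,0,0,0,0]}' -0.1
python3 -m inch '{"translation":[[0,0,0],[0,0,0],[0,0,0],[0,0,0],[0,0,0],[0,0,0],[0,0,0],[0,0,0]],"roll":[0,0,0,0,0,0,0,0]}' -1 12
```

```text
780 ((458.7400817871094, 291.83367919921875), (61.663002014160156, 100.05069732666016), 85.5074234008789)
T [0.029, -0.022, 4.078] roll -0.0016666666666666668 a0 173.59 p [0.4563 0.2922 0.1378] n 2.9338779756386897
t: 8.32
ee_pos: [0.4527, 0.2926, 0.0084]
tool_rot: [0.056, 0.998, -0.001, -0.001]
force: [0.2, -2.1, 2.8]
opening: 0.0386
grasp_force: 1.3
t: 8.98
ee_pos: [0.4531, 0.293, 0.0094]
tool_rot: [0.056, 0.998, -0.0, -0.0]
force: [-0.2, -0.3, -0.7]
opening: 0.012
grasp_force: 12.0
```

```bash
python3 -m inch '{"translation":[[0,0,0],[0,0,0],[0,0,-0.19],[0,0,-0.19],[0,0,-0.19]],"roll":[0,0,0,0,0]}' -0.6
python3 -m inch '{"translation":[[0,0,0],[0,0,0],[0,0,0],[0,0,0],[0,0,0]],"roll":[0,0,0,0,0]}' -1 12
```

```text
t: 9.4
ee_pos: [0.4537, 0.2934, 0.0162]
tool_rot: [0.056, 0.998, 0.0, 0.001]
force: [-0.2, 0.0, -0.1]
opening: 0.0177
grasp_force: 0.0
t: 9.82
ee_pos: [0.4534, 0.2931, 0.0156]
tool_rot: [0.056, 0.998, 0.0, 0.0]
force: [-1.0, 0.1, 2.6]
opening: 0.0119
grasp_force: 12.0
```

```bash
python3 -m inch '{"translation":[[0,0,-0.7],[0,0,-1.6],[0,0,-2.6],[0,0,-3.5],[0,0,-3.5],[0,0,-3.5],[0,0,-3.5]],"roll":[0,0,0,0,0,0,0]}'
python3 - <<'E'
from h import *
go(*base(-115,0),.12,177.5); print(state()['force'])
c=cam("side"); save(c,"side4.png",(230,170,390,290),5)
E
```

```text
t: 10.4
ee_pos: [0.4527, 0.2928, 0.1187]
tool_rot: [0.056, 0.998, -0.001, -0.001]
force: [-0.5, 0.7, -0.4]
opening: 0.0118
grasp_force: 12.0
T [-1.345, -9.324, -0.042] roll -0.65 a0 173.6 p [0.4527 0.2928 0.1187] n 6.7776938249439675
[-0.54725868  0.65353019 -0.36482724]
```

View pics/side4.png

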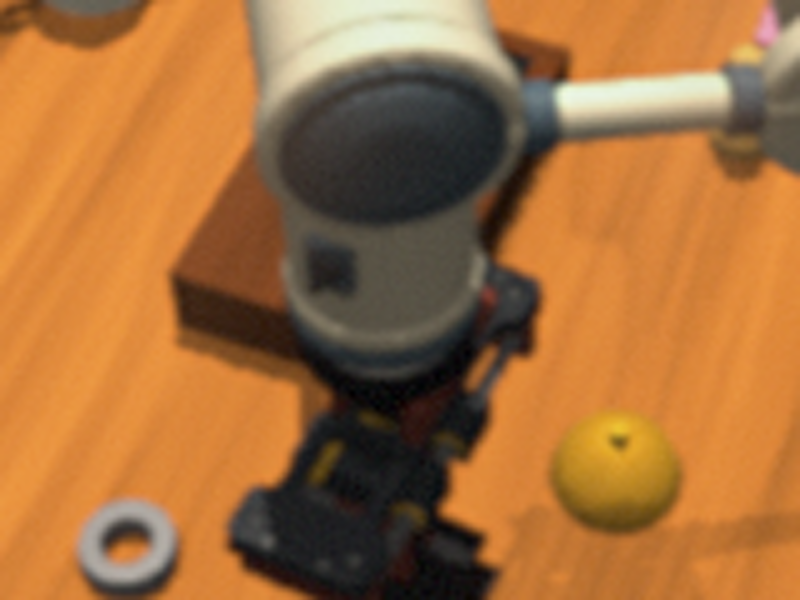

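The cover is in the grip (440,560). I'll move it in front of the base's middle and tilt it on the front edge.

```bash
python3 -m inch '{"translation":[[-1.34,-9.32,0],[-1.34,-9.32,0],[-1.34,-9.32,0],[-1.34,-9.32,0],[-1.34,-9.32,0],[-1.34,-9.32,0],[-1.34,-9.32,0],[-1.34,-9.32,0],[-1.34,-9.32,0],[-1.34,-9.32,0],[-1.34,-9.32,0]],"roll":[-0.65,-0.65,-0.65,-0.65,-0.65,-0.65,-0.65,-0.65,-0.65,-0.65,-0.65]}'
python3 - <<'E'
from h import *
go(*base(-115,0),.066,177.5)
c=cam("side"); W=cloud(c); hsv=cv2.cvtColor(c["pixels"],cv2.COLOR_RGB2HSV)
m=(abs(W[...,0]-.46)<.09)&(abs(W[...,1])<.05)&(W[...,2]<.125)&(W[...,2]>.06)&(hsv[...,2]<70)
L=(W[m][:,:2]-U); c_,s_=np.cos(UY),np.sin(UY); X=c_*L[:,0]+s_*L[:,1]
for a in range(-190,-40,10):
    k=(X*1000>=a)&(X*1000<a+10)
    if k.sum()>3: print(a,k.sum(),np.percentile(W[m][k,2],[5,50,95]).round(4))
E
```

```text
t: 11.37
ee_pos: [0.4616, 0.0119, 0.1194]
tool_rot: [0.021, 1.0, 0.0, -0.001]
force: [-0.3, -0.6, -1.2]
opening: 0.0118
grasp_force: 12.0
T [-0.003, -0.053, 1.778] roll 0.013333333333333334 a0 177.58 p [0.4616 0.0119 0.1194] n 1.2800566334627421
-160 25 [0.106  0.1079 0.1096]
-150 53 [0.1064 0.1118 0.1142]
-140 62 [0.1094 0.1116 0.1153]
-130 48 [0.1088 0.1118 0.1225]
-120 29 [0.1084 0.1113 0.1149]
-110 34 [0.1053 0.1104 0.1137]
-100 32 [0.1076 0.1113 0.1143]
-90 33 [0.1072 0.111  0.1143]
-80 31 [0.1061 0.1108 0.1133]
-70 35 [0.1059 0.1111 0.1147]
```

```bash
python3 -m inch '{"translation":[[0,-0.05,0.8],[0,-0.05,1.5],[0,-0.05,1.75],[0,-0.05,1.85],[0,-0.05,1.95],[0,-0.05,2.05],[0,-0.05,2.15],[0,-0.05,2.25],[0,-0.05,2.33],[0,-0.05,2.41],[0,-0.05,2.41]],"roll":[0,0,0,0,0,0,0,0,0,0,0]}'
python3 - <<'E'
from h import *
print(state()['force'],state()['ee_pos'])
c=cam("side"); save(c,"side5.png",(240,120,400,240),5);W=cloud(c); hsv=cv2.cvtColor(c["pixels"],cv2.COLOR_RGB2HSV)
m=(abs(W[...,0]-.46)<.09)&(abs(W[...,1])<.05)&(W[...,2]<.1)&(W[...,2]>.006)&(hsv[...,2]<70)
L=(W[m][:,:2]-U); c_,s_=np.cos(UY),np.sin(UY); X=c_*L[:,0]+s_*L[:,1]
for a in range(-190,-40,10):
    k=(X*1000>=a)&(X*1000<a+10)
    if k.sum()>3: print(a,k.sum(),np.percentile(W[m][k,2],[5,50,95]).round(4))
E
```

```text
t: 12.33
ee_pos: [0.462, 0.0095, 0.0476]
tool_rot: [0.022, 1.0, 0.0, 0.0]
force: [-0.7, 1.0, 0.4]
opening: 0.0119
grasp_force: 12.0
[-0.69432848  0.95579667  0.39518326] [0.46201328 0.00945556 0.04757809]
-160 9 [0.0188 0.0216 0.0239]
-150 45 [0.0208 0.0248 0.032 ]
-140 68 [0.0284 0.0333 0.0371]
-130 56 [0.0318 0.0369 0.0557]
-120 28 [0.0346 0.0403 0.0441]
-110 24 [0.0382 0.0442 0.0478]
-100 20 [0.0428 0.0476 0.0524]
-90 18 [0.0457 0.0518 0.0554]
-80 47 [0.0078 0.0305 0.0591]
-70 16 [0.0464 0.0581 0.0627]
```

View pics/side5.png

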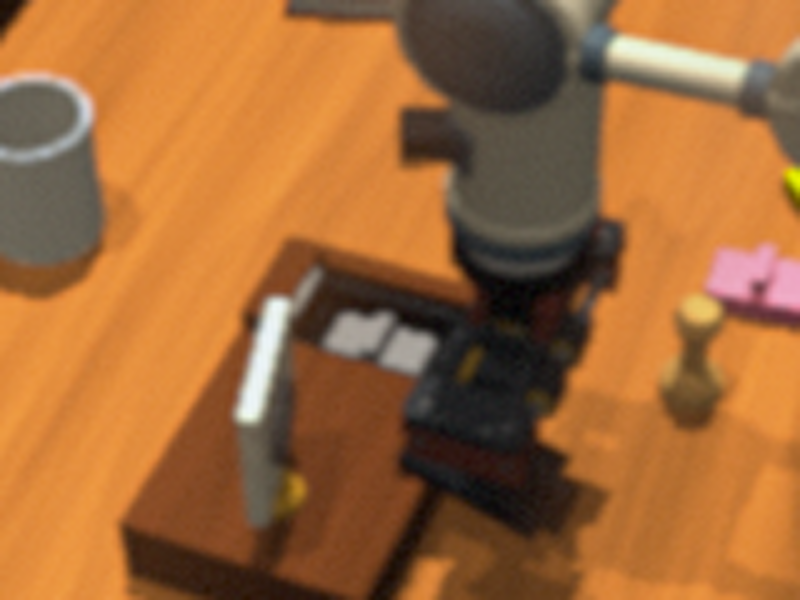

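The cover is tilted back-edge-up, about 0.34 rad. I'll go 4 mm lower, tighten the grip, lift and measure.

```bash
python3 -m inch '{"translation":[[0,0,0.05],[0,0,0.1],[0,0,0.15],[0,0,0.15],[0,0,0.15]],"roll":[0,0,0,0,0]}'
python3 -m inch '{"translation":[[0,0,0],[0,0,0],[0,0,-0.6],[0,0,-1.6],[0,0,-2.6],[0,0,-2.6],[0,0,-2.6],[0,0,-2.6]],"roll":[0,0,0,0,0,0,0,0]}' -1 30
cat > m.py <<'E'
from h import *
s=state();P=np.array(s["ee_pos"]);print("force",np.round(s["force"],1),P.round(4),s["opening"])
c=cam("side");W=cloud(c); hsv=cv2.cvtColor(c["pixels"],cv2.COLOR_RGB2HSV)
D=W-P; c_,s_=np.cos(UY),np.sin(UY); X=(c_*D[...,0]+s_*D[...,1])*1000;Y=(-s_*D[...,0]+c_*D[...,1])*1000; Z=D[...,2]*1000
m=(abs(X)<80)&(Y>16)&(Y<36)&(Z<25)&(Z>-50)&(hsv[...,2]<75)&(hsv[...,1]<140)
m&=abs(Z-0.42*X+8)<14
k=np.polyfit(X[m],Z[m],1); r=Z[m]-np.polyval(k,X[m]); g=abs(r)<3; k=np.polyfit(X[m][g],Z[m][g],1)
print("plate top rel TCP (unit axes mm): n",g.sum(),"tilt",np.arctan(k[0]).round(3),"z at TCP",k[1].round(1),"X range",np.percentile(X[m][g],[1,99]).round(1),"std",r[g].std().round(2))
l=(abs(X)<80)&(abs(Y)<24)&(X<-30)&(Z<5)&(Z>-45)&(hsv[...,2]<75)&(hsv[...,1]<140)
print("front Xmin",np.percentile(X[l],[0,2,5]).round(1),"Z",np.median(Z[l][X[l]<np.percentile(X[l],10)]).round(1), "Yrange plate",np.percentile(Y[(abs(X)<40)&(abs(Z-np.polyval(k,X))<4)],[1,99]).round(1))
E
python3 m.py
```

```text
t: 12.8
ee_pos: [0.4621, 0.0092, 0.0434]
tool_rot: [0.022, 1.0, -0.0, 0.0]
force: [-0.5, 1.7, 1.1]
opening: 0.0119
grasp_force: 12.0
t: 13.47
ee_pos: [0.4616, 0.0091, 0.1205]
tool_rot: [0.022, 1.0, -0.0, -0.001]
force: [0.1, -0.3, -2.4]
opening: 0.0118
grasp_force: 30.0
force [ 0.1 -0.3 -2.4] [0.4616 0.0091 0.1205] 0.011766268690246386
plate top rel TCP (unit axes mm): n 106 tilt 0.473 z at TCP -7.0 X range [-24.1  51.1] std 1.54
front Xmin [-30. -30. -30.] Z nan Yrange plate [-711.4   33.4]
  return _methods._mean(a, axis=axis, dtype=dtype,
  ret = ret.dtype.type(ret / rcount)
```

```bash
cat > m2.py <<'E'
from h import *
s=state();P=np.array(s["ee_pos"]);print("force",np.round(s["force"],1),P.round(4))
c=cam("side");W=cloud(c); hsv=cv2.cvtColor(c["pixels"],cv2.COLOR_RGB2HSV)
D=W-P; c_,s_=np.cos(UY),np.sin(UY); X=(c_*D[...,0]+s_*D[...,1])*1000;Y=(-s_*D[...,0]+c_*D[...,1])*1000; Z=D[...,2]*1000
for y0,y1 in((-20,20),(21,36)):
  m=(abs(X)<75)&(Y>y0)&(Y<y1)&(Z<28)&(Z>-48)&(hsv[...,2]<75)
  for a in range(-60,65,5):
    k=m&(X>=a)&(X<a+5)
    if k.sum()>1: print(y0,a,k.sum(),"z",np.percentile(Z[k],[5,50,95]).round(1),"y",np.percentile(Y[k],[0,100]).round(1))
E
python3 m2.py
```

```text
force [ 0.1  0.1 -1.6] [0.4612 0.0092 0.1198]
-20 -35 10 z [-31.  -27.9 -25.4] y [-10.5  17.9]
-20 -30 24 z [-29.5 -26.3 -19.4] y [-14.5  18.1]
-20 -25 19 z [-21.  -19.1 -15.7] y [-19.  17.]
-20 -20 25 z [-19.  -15.2  -1.9] y [-18.6  19.7]
-20 -15 35 z [-14.3 -10.   13.2] y [-18.2  19.7]
-20 -10 11 z [-13.6 -10.1   7.2] y [-6.3 19.8]
-20 -5 9 z [-10.2  -6.6   1.8] y [ 7.9 18.9]
-20 0 8 z [-8.  -5.5  1.8] y [10.6 18.1]
-20 5 7 z [-6.9 -3.9  0.4] y [ 8.6 18.4]
-20 10 4 z [-2.3 -0.9  1. ] y [11.2 16.9]
-20 15 5 z [0.  1.4 3. ] y [12.1 19.9]
-20 20 2 z [6.2 6.5 6.8] y [16.8 19.9]
-20 25 3 z [4.7 6.4 6.8] y [18.4 19.8]
21 -25 7 z [-22.4 -20.  -17.1] y [21.7 31.1]
21 -20 10 z [-20.6 -16.8 -12.6] y [21.8 33.5]
21 -15 9 z [-16.7 -14.1  -9.4] y [24.  34.6]
21 -10 7 z [-13.6 -11.1  -9.5] y [22.9 32.4]
21 -5 8 z [-12.1  -8.5  -6.1] y [21.7 31.9]
21 0 9 z [-9.5 -5.8 -0.3] y [24.2 34. ]
21 5 8 z [-10.6  -3.7  -1.7] y [22.3 33. ]
21 10 9 z [-7.8 -1.8  2.2] y [23.1 33.3]
21 15 11 z [-5.9  1.7  4.4] y [22.3 32.8]
21 20 10 z [-1.3  2.8  7.6] y [22.3 32.8]
21 25 8 z [0.8 6.9 9.2] y [24.3 31.3]
21 30 11 z [ 1.   9.1 12.1] y [22.9 31.5]
21 35 9 z [ 7.3  9.2 15.5] y [23.2 33.3]
21 40 7 z [ 7.7 12.4 18.4] y [22.4 31. ]
21 45 8 z [ 9.8 14.9 17.3] y [24.2 32.2]
21 50 6 z [13.5 16.5 21.5] y [25.6 34. ]
```

```bash
python3 - <<'E'
from h import *
c=cam("top"); hsv=cv2.cvtColor(c["pixels"],cv2.COLOR_RGB2HSV); save(c,"top3.png",(350,150,400,230),7)
m=np.zeros((400,640),np.uint8); m[155:225,355:395]=((hsv[...,1]<60)&(hsv[...,2]>110))[155:225,355:395]
n,l,s,ce=cv2.connectedComponentsWithStats(m); print(s,ce.round(1))
q=np.argwhere(m>0)[:,::-1]
P=np.array([ray(c,u,v,.024)[:2] for u,v in q]); L=P-U; c_,s_=np.cos(UY),np.sin(UY)
X=(c_*L[:,0]+s_*L[:,1])*1000;Y=(-s_*L[:,0]+c_*L[:,1])*1000
k=X<40
print("pack unit-axes",np.percentile(X[k],[1,50,99]),np.percentile(Y[k],[1,50,99]))
# ledge/recess edges: V profile across y at local x=-30 and around
g=cv2.cvtColor(c["pixels"],cv2.COLOR_RGB2HSV)[...,1]
for z,x in((.048,-20),(.048,20)):
    row=[]
    for y in range(-120,-30,3):
        w=base(x,y); R=c["T"][:3,:3].T@(np.array([w[0],w[1],z])-c["T"][:3,3]); u=c["cx"]+c["f"]*R[0]/R[2]; v=c["cy"]+c["f"]*R[1]/R[2]
        row.append((y,int(cv2.getRectSubPix(g.astype(np.float32),(1,1),(u,v))[0,0])))
    print(row)
go(*base(0,-75),.12,177.5)
E
```

```text
[[     0      0    640    400 255262]
 [   363    174     17      3     24]
 [   361    182     16     24    312]
 [   355    204      2      1      2]
 [   383    204      8      6     12]
 [   383    211      9     14     94]
 [   355    212     25     13    294]] [[319.4 199.5]
 [370.8 174.9]
 [368.9 193.3]
 [355.5 204. ]
 [387.2 205.3]
 [386.8 218.5]
 [366.3 218.5]]
pack unit-axes [-79.92336705 -49.98606382  31.96923574] [-134.91977138  -78.31108478  -41.33175192]
[(-120, 173), (-117, 181), (-114, 182), (-111, 205), (-108, 61), (-105, 21), (-102, 30), (-99, 101), (-96, 148), (-93, 55), (-90, 34), (-87, 34), (-84, 30), (-81, 30), (-78, 32), (-75, 32), (-72, 31), (-69, 36), (-66, 33), (-63, 32), (-60, 32), (-57, 33), (-54, 31), (-51, 46), (-48, 25), (-45, 21), (-42, 41), (-39, 172), (-36, 179), (-33, 175)]
[(-120, 166), (-117, 180), (-114, 168), (-111, 170), (-108, 90), (-105, 15), (-102, 30), (-99, 29), (-96, 114), (-93, 39), (-90, 35), (-87, 33), (-84, 32), (-81, 33), (-78, 34), (-75, 35), (-72, 34), (-69, 34), (-66, 35), (-63, 32), (-60, 30), (-57, 31), (-54, 27), (-51, 108), (-48, 37), (-45, 27), (-42, 67), (-39, 159), (-36, 167), (-33, 175)]
T [-3.851, -2.463, -0.013] roll -0.0016666666666666668 a0 177.49 p [0.461  0.0092 0.1196] n 3.288892833071758
```

```bash
python3 - <<'E'
from h import *
c=cam("top")
for u,v in((368.9,193.3),(368.5,193.5)): 
    w=ray(c,u,v,.024)[:2]; L=w-U; print(w, "unit", np.cos(UY)*L[0]+np.sin(UY)*L[1], -np.sin(UY)*L[0]+np.cos(UY)*L[1])
E
```

```text
[ 0.57678385 -0.07025901] unit 0.003579416849708144 -0.0754747120772366
[ 0.57622833 -0.06918336] unit 0.002977509218821122 -0.07442432041590545
```

```bash
sed -i 's/^U=.*;/U=np.array([575.3,5.3])\/1000;/' h.py; python3 -c "
from h import *
go(*base(-6,-75),.1,177.5)"
```

```text
T [-3.608, -2.465, 0.66] roll -0.0016666666666666668 a0 177.49 p [0.4611 0.0093 0.1198] n 3.1794400530797913
```

```bash
python3 -m inch '{"translation":[[-0.5,-1.2,0],[-1.2,-2.3,0],[-2.4,-2.46,0],[-3.4,-2.46,0],[-3.61,-2.46,0.4],[-3.61,-2.46,0.66],[-3.61,-2.46,0.66],[-3.61,-2.46,0.66]],"roll":[0,0,0,0,0,0,0,0]}'
python3 -c "
from h import *
go(*base(-6,-75),.077,177.5)"; python3 m2.py | awk '$1==21||/force/'
```

```text
t: 14.33
ee_pos: [0.5651, -0.0687, 0.1002]
tool_rot: [0.022, 1.0, 0.0, -0.002]
force: [-0.2, 0.2, -0.6]
opening: 0.0117
grasp_force: 30.0
T [-0.032, -0.021, 0.772] roll 0.0033333333333333335 a0 177.52 p [ 0.5651 -0.0687  0.1002] n 0.5558598346128844
force [-0.2  0.2 -0.6] [ 0.5651 -0.0687  0.1002]
21 -30 3 z [-19.7 -18.7 -17.6] y [22.9 33.2]
21 -25 7 z [-24.4 -21.6 -17.6] y [22.5 33.3]
21 -20 10 z [-22.3 -18.1 -12.3] y [21.3 33.5]
21 -15 8 z [-20.4 -15.5 -11.6] y [24.5 34. ]
21 -10 10 z [-15.7 -11.4  -8. ] y [21.5 32. ]
21 -5 8 z [-14.4  -6.6  -4.4] y [24.4 33. ]
21 0 8 z [-11.7  -6.1  -3.8] y [22.2 33.6]
21 5 10 z [-11.7  -4.8  -1.7] y [22.  32.6]
21 10 8 z [-3.   0.2  3.4] y [23.9 34.8]
21 15 11 z [-7.4  2.2  5.3] y [21.1 31.5]
21 20 9 z [-2.8  3.   8.3] y [22.5 32.2]
21 25 9 z [-2.6  5.6 10.3] y [21.2 32.9]
21 30 10 z [ 4.8  9.5 12.2] y [22.3 32.7]
21 35 6 z [10.5 13.9 15.8] y [24.1 35.4]
21 40 8 z [10.2 12.5 17.4] y [22.9 31.6]
21 45 7 z [13.5 17.  18.3] y [21.2 32.1]
21 50 2 z [10.  13.2 16.3] y [27.8 29. ]
```

```bash
python3 -m inch '{"translation":[[-0.03,-0.02,0.3],[-0.03,-0.02,0.55],[-0.03,-0.02,0.7],[-0.03,-0.02,0.77],[-0.03,-0.02,0.77],[-0.03,-0.02,0.77]],"roll":[0,0,0,0,0,0]}'
python3 -m inch '{"translation":[[0.08,0,0.04],[0.16,0,0.08],[0.24,0,0.12],[0.32,0,0.16],[0.40,0,0.2],[0.48,0,0.25],[0.48,0,0.25],[0.48,0,0.25]],"roll":[0,0,0,0,0,0,0,0]}'
python3 -c "
from h import *
go(*base(-20.5,-75),.0685,177.5)
c=cam('side'); save(c,'side6.png',(260,130,380,220),6)"
```

```text
t: 14.88
ee_pos: [0.5676, -0.0698, 0.0786]
tool_rot: [0.022, 1.0, 0.0, -0.0]
force: [0.2, 0.4, -0.9]
opening: 0.0117
grasp_force: 30.0
t: 15.55
ee_pos: [0.5532, -0.0692, 0.0711]
tool_rot: [0.022, 1.0, 0.0, -0.0]
force: [0.8, -0.3, -0.9]
opening: 0.0117
grasp_force: 30.0
T [0.056, 0.013, 0.085] roll -0.0016666666666666668 a0 177.49 p [ 0.5532 -0.0692  0.0711] n 0.07389034954670323
```

View pics/side6.png

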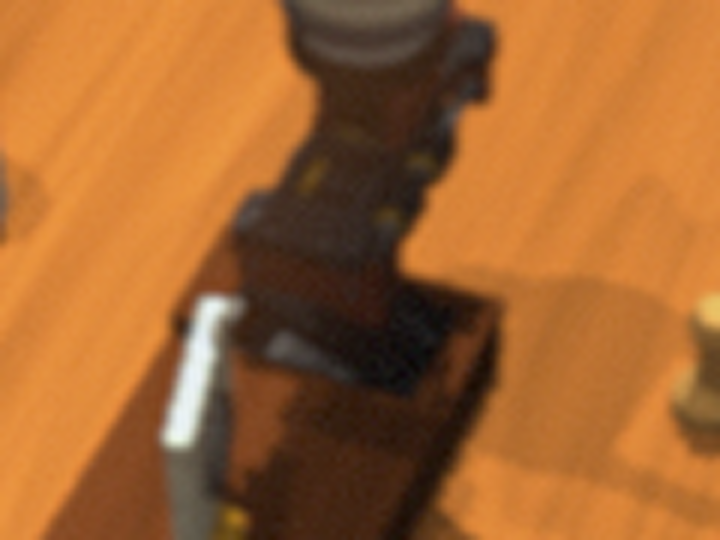

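The cover is tilted with its lip at the slot, near (410,350), and there is no contact force. I'll press on gently forward and down to feel the seat.

```bash
python3 -m inch '{"translation":[[0.03,0,0.03],[0.05,0,0.06],[0.07,0,0.09],[0.07,0,0.12],[0.07,0,0.12]],"roll":[0,0,0,0,0]}'
python3 -m inch '{"translation":[[0.03,0,0.03],[0.06,0,0.06],[0.06,0,0.06]],"roll":[0,0,0]}'
```

```text
t: 16.02
ee_pos: [0.5518, -0.0692, 0.0678]
tool_rot: [0.022, 1.0, -0.0, 0.001]
force: [3.6, -0.4, 0.7]
opening: 0.0117
grasp_force: 30.0
t: 16.27
ee_pos: [0.5516, -0.0692, 0.0677]
tool_rot: [0.022, 1.0, -0.0, 0.003]
force: [6.6, -0.3, 3.0]
opening: 0.0118
grasp_force: 30.0
```

```bash
python3 -m inch '{"translation":[[-0.06,0,0],[-0.06,0,0],[-0.06,0,0],[-0.06,0,0],[-0.06,0,0]],"roll":[0,0,0,0,0]}' -0.4
python3 -m inch '{"translation":[[0,0,-0.7],[0,0,-1.7],[0,0,-2.7],[0,0,-2.7],[0,0,-2.7]],"roll":[0,0,0,0,0]}'
cat > m3.py <<'E'
from h import *
s=state();print("force",np.round(s["force"],1),s["ee_pos"].round(4),s["opening"])
for n in("side","top"):
    c=cam(n);W=cloud(c); hsv=cv2.cvtColor(c["pixels"],cv2.COLOR_RGB2HSV)
    D=W[...,:2]-U; c_,s_=np.cos(UY),np.sin(UY); X=(c_*D[...,0]+s_*D[...,1])*1000;Y=(-s_*D[...,0]+c_*D[...,1])*1000; Z=W[...,2]*1000
    m=(Y>-103)&(Y<-47)&(abs(Y+75)>9)&(Z<100)&(Z>15)
    print(n,[(a,int((m&(X>=a)&(X<a+10)).sum()),float(np.nanmedian(Z[m&(X>=a)&(X<a+10)]).round(1))) for a in range(-70,75,10) if (m&(X>=a)&(X<a+10)).sum()>3])
    d=(Z<100)&(Z>43)&(hsv[...,2]<75)&(hsv[...,1]<120)&(abs(X)<46)&(Y>-120)&(Y<-30); 
    if d.sum()>9: print("black Y",np.percentile(Y[d],[2,98]).round(1),"X",np.percentile(X[d],[1,99]).round(1))
E
python3 m3.py
```

```text
t: 16.68
ee_pos: [0.5507, -0.069, 0.0651]
tool_rot: [0.022, 1.0, 0.0, -0.001]
force: [-0.8, -0.3, -0.2]
opening: 0.0263
grasp_force: 0.0
t: 17.1
ee_pos: [0.5522, -0.0693, 0.1491]
tool_rot: [0.022, 1.0, -0.0, 0.002]
force: [-0.0, 0.4, -1.0]
opening: 0.0263
grasp_force: 0.0
force [-0.   0.4 -1. ] [ 0.5522 -0.0693  0.1491] 0.02629808562218071
side [(-70, 28, 47.4), (-60, 26, 48.0), (-50, 31, 47.9), (-40, 31, 49.1), (-30, 32, 50.1), (-20, 23, 52.1), (-10, 23, 53.8), (0, 21, 55.2), (10, 32, 55.8), (20, 33, 57.6), (30, 35, 57.8), (40, 30, 58.7), (50, 25, 61.7), (60, 27, 62.7), (70, 17, 60.9)]
black Y [-102.7  -43.2] X [-43.6  42.6]
top [(-70, 26, 46.9), (-60, 26, 47.3), (-50, 28, 45.5), (-40, 28, 48.0)]
black Y [-105.8  -34.8] X [-43.7  40. ]
```

The cover rests hooked: plate front at the base's top level, back edge up on the catch. Next I press behind the rib with shut fingers.

```bash
python3 -c "
from h import *
go(*base(28,-75),.075,177.5)"
```

```text
T [-1.641, 0.012, 2.353] roll -0.0016666666666666668 a0 177.49 p [ 0.5508 -0.0691  0.1456] n 2.0640166803238857
```

```bash
python3 -m inch '{"translation":[[-1.1,0.02,0],[-1.57,0.02,0],[-1.57,0.02,0],[-1.57,0.02,1],[-1.57,0.02,2],[-1.57,0.02,2.4],[-1.57,0.02,2.4],[-1.57,0.02,2.4]],"roll":[0,0,0,0,0,0,0,0]}' -1 20
python3 -c "
from h import *
go(*base(28,-75),.049,177.5)"
```

```text
t: 17.87
ee_pos: [0.5973, -0.0704, 0.074]
tool_rot: [0.022, 1.0, 0.0, -0.001]
force: [0.2, 0.6, 0.8]
opening: 0.0003
grasp_force: 0.0
T [-0.09, -0.01, 0.832] roll -0.0 a0 177.5 p [ 0.5973 -0.0704  0.074 ] n 0.6021490761181665
```

```bash
python3 -m inch '{"translation":[[-0.07,0,0.2],[-0.07,0,0.35],[-0.07,0,0.45],[-0.07,0,0.55],[-0.07,0,0.65],[-0.07,0,0.75],[-0.07,0,0.83],[-0.07,0,0.83]],"roll":[0,0,0,0,0,0,0,0]}'
python3 -m inch '{"translation":[[0,0,0.05],[0,0,0.1],[0,0,0.15],[0,0,0.2],[0,0,0.2]],"roll":[0,0,0,0,0]}'
```

```text
t: 18.53
ee_pos: [0.5999, -0.0706, 0.049]
tool_rot: [0.022, 1.0, 0.0, -0.001]
force: [-1.1, 0.5, -0.3]
opening: 0.0006
grasp_force: 0.0
t: 18.95
ee_pos: [0.6002, -0.0706, 0.0482]
tool_rot: [0.022, 1.0, -0.0, 0.0]
force: [-11.6, 2.3, 19.6]
opening: 0.0005
grasp_force: 10.2
```

```bash
python3 -m inch '{"translation":[[0,0,-1],[0,0,-2],[0,0,-3],[0,0,-4.3],[0,0,-5.2],[0,0,-5.2],[0,0,-5.2]],"roll":[0,0,0,0,0,0,0]}'
python3 m3.py
python3 - <<'E'
from h import *
c=cam("side");W=cloud(c);m=(W[...,2]>.157)&(W[...,2]<.175)&(abs(W[...,0]-.579)<.06)&(abs(W[...,1]-.08)<.06)
print(m.sum(),cv2.minAreaRect((W[m][:,:2]*1000).astype(np.float32)))
go(*base(0,75),.20,101)
E
```

```text
t: 19.53
ee_pos: [0.6012, -0.0708, 0.2021]
tool_rot: [0.022, 1.0, -0.0, 0.002]
force: [0.0, -0.3, -0.8]
opening: 0.0004
grasp_force: 0.0
force [ 0.  -0.3 -0.8] [ 0.6012 -0.0708  0.2021] 0.0004232470273716939
side [(-70, 32, 48.0), (-60, 31, 48.0), (-50, 32, 46.9), (-40, 32, 48.8), (-30, 27, 48.1), (-20, 24, 47.4), (-10, 17, 47.7), (0, 27, 49.0), (10, 23, 47.4), (20, 32, 47.9), (30, 28, 47.8), (40, 35, 51.6), (50, 25, 61.8), (60, 28, 61.2), (70, 14, 61.8)]
black Y [-104.   -45.6] X [-43.9  44.4]
top [(-70, 31, 47.4), (-60, 25, 46.2), (-50, 29, 45.8), (-40, 28, 46.8), (-30, 26, 48.4), (-20, 27, 47.4), (-10, 30, 47.0), (0, 28, 47.6), (10, 26, 47.2), (20, 25, 46.1), (30, 5, 46.2)]
black Y [-106.5  -40.5] X [-43.9  35.9]
127 ((578.1525268554688, 80.85679626464844), (12.854174613952637, 87.9188003540039), 11.247099876403809)
T [0.923, 4.991, -0.089] roll 12.748333333333333 a0 177.49 p [ 0.5997 -0.0706  0.1973] n 3.6521463646475647
```

The cover reads flush at 48 mm over its whole length, and the catch housing is at 62 mm. Now the tile, standing at 11.2° in the world with its axle about (0.5785, 0.080).

```bash
python3 -m inch '{"translation":[[0,0,-0.3],[0.92,4.99,-0.3],[0.92,4.99,-0.3],[0.92,4.99,-0.3],[0.92,4.99,-0.3],[0.92,4.99,-0.3],[0.92,4.99,-0.3],[0.92,4.99,-0.3],[0.92,4.99,-0.3],[0.92,4.99,-0.3],[0.92,4.99,-0.3],[0.92,4.99,-0.3],[0.92,4.99,-0.3],[0.92,4.99,-0.3]],"roll":[0,12.73,12.73,12.73,12.73,12.73,12.73,12.73,12.73,12.73,12.73,12.73,12.73,12.73]}' -0.2 40
python3 -c "
from h import *
go(*base(0,75),.145,101.1);print(state()['joint_positions'].round(2))"
```

```text
t: 20.85
ee_pos: [0.5792, 0.0801, 0.2082]
tool_rot: [0.634, 0.773, -0.001, -0.001]
force: [-0.3, -0.8, 0.8]
opening: 0.0349
grasp_force: 0.0
T [0.009, -0.018, 2.105] roll 0.03333333333333333 a0 101.3 p [0.5792 0.0801 0.2082] n 1.5144919765965184
[ 0.08  0.05  1.3  -0.    1.79 -0.12]
```

```bash
python3 -m inch '{"translation":[[0,-0.02,1],[0,-0.02,1.7],[0,-0.02,2.1],[0,-0.02,2.1],[0,-0.02,2.1]],"roll":[0,0,0,0,0]}'
python3 -m inch '{"translation":[[0,0,0],[0,0,0],[0,0,0],[0,0,0],[0,0,0]],"roll":[0,0,0,0,0]}' -1 40
python3 -m inch '{"translation":[[0,0,0],[0,0,0],[0,0,0],[0,0,0],[0,0,0],[0,0,0],[0,0,0],[0,0,0],[0,0,0],[0,0,0],[0,0,0],[0,0,0],[0,0,0],[0,0,0],[0,0,0],[0,0,0],[0,0,0],[0,0,0],[0,0,0],[0,0,0]],"roll":[-0.6,-1.6,-2.7,-3.8,-4.9,-6,-7.1,-8.2,-9.3,-10.4,-11.5,-12.6,-13.7,-14.8,-15.9,-17,-18.1,-19.2,-20,-20]}'
```

```text
t: 21.27
ee_pos: [0.5785, 0.0799, 0.1455]
tool_rot: [0.635, 0.773, -0.001, -0.001]
force: [1.1, 0.8, -0.6]
opening: 0.0352
grasp_force: 0.0
t: 21.68
ee_pos: [0.5805, 0.0802, 0.1473]
tool_rot: [0.635, 0.772, 0.002, 0.002]
force: [5.8, 0.9, 0.6]
opening: 0.0119
grasp_force: 40.0
t: 23.35
ee_pos: [0.58, 0.0787, 0.1472]
tool_rot: [-0.353, 0.936, -0.001, 0.001]
force: [2.7, -4.2, 2.4]
opening: 0.0118
grasp_force: 40.0
```

```bash
python3 -m inch '{"translation":[[0,0,0],[0,0,0],[0,0,0],[0,0,-1],[0,0,-1.7],[0,0,-1.7],[0,0,-1.7],[0,0,-1.7],[0,0,-1.7],[0,0,-1.7],[0,0,-1.7],[0,0,-1.7],[0,0,-1.7],[0,0,-1.7],[0,0,-1.7],[0,0,-1.7],[0,0,-1.7],[0,0,-1.7],[0,0,-1.7],[0,0,-1.7]],"roll":[0,0,0,0,0,15,15,15,15,15,15,15,15,15,15,15,15,15,15,15]}' -0.2
python3 -m inch '{"translation":[[0,0,0],[0,0,0],[0,0,0],[0,0,0],[0,0,0],[0,0,0],[0,0,0],[0,0,0],[0,0,0],[0,0,0],[0,0,0],[0,0,0],[0,0,0],[0,0,0]],"roll":[15,15,15,15,15,15,15,15,15,15,15,15,15,15]}'
python3 - <<'E'
from h import *
go(*base(0,75),.146,41.3)
c=cam("side");W=cloud(c);m=(W[...,2]>.157)&(W[...,2]<.17)&(abs(W[...,0]-.579)<.06)&(abs(W[...,1]-.08)<.06)
print(m.sum(),cv2.minAreaRect((W[m][:,:2]*1000).astype(np.float32)))
E
```

```text
t: 25.02
ee_pos: [0.5787, 0.0802, 0.1967]
tool_rot: [0.413, 0.911, 0.0, -0.0]
force: [-0.1, 0.1, -0.2]
opening: 0.0348
grasp_force: 0.0
t: 26.18
ee_pos: [0.5788, 0.0801, 0.1968]
tool_rot: [0.936, 0.351, -0.0, -0.0]
force: [1.0, 0.1, -0.5]
opening: 0.0353
grasp_force: 0.0
T [-0.002, -0.008, 1.693] roll -0.03333333333333333 a0 41.1 p [0.5788 0.0801 0.1968] n 1.21774140838999
153 ((578.89697265625, 80.00106811523438), (87.9306640625, 17.344772338867188), 40.381675720214844)
```

```bash
python3 -m inch '{"translation":[[0,0,1],[0,0,1.69],[0,0,1.69],[0,0,1.69],[0,0,1.69]],"roll":[0,0,0,0,0]}'
python3 -m inch '{"translation":[[0,0,0],[0,0,0],[0,0,0],[0,0,0],[0,0,0]],"roll":[0,0,0,0,0]}' -1 40
python3 -m inch '{"translation":[[0,0,0],[0,0,0],[0,0,0],[0,0,0],[0,0,0],[0,0,0],[0,0,0],[0,0,0],[0,0,0],[0,0,0],[0,0,0],[0,0,0]],"roll":[-0.6,-1.6,-2.7,-3.8,-4.9,-6,-7,-7.5,-7.73,-7.73,-7.73,-7.73]}'
python3 -c "
from h import *
go(*base(0,75),.146,87.5)"
```

```text
t: 26.65
ee_pos: [0.5792, 0.0801, 0.1475]
tool_rot: [0.936, 0.352, 0.001, 0.0]
force: [0.7, -0.3, -0.2]
opening: 0.035
grasp_force: 0.0
t: 27.07
ee_pos: [0.5802, 0.0789, 0.1473]
tool_rot: [0.936, 0.351, 0.002, 0.002]
force: [3.5, -3.9, 0.9]
opening: 0.0117
grasp_force: 40.0
t: 28.07
ee_pos: [0.5807, 0.0787, 0.1473]
tool_rot: [0.723, 0.691, 0.001, 0.002]
force: [7.1, -4.2, 0.3]
opening: 0.0121
grasp_force: 40.0
T [0.047, -0.073, 0.043] roll -0.01 a0 87.44 p [0.5807 0.0787 0.1473] n 0.06982748844410107
```

Release, retreat toward the robot's side, and verify everything.

```bash
python3 -m inch '{"translation":[[0,0,0],[0,0,0],[0,0,0],[0,0,0],[0,0,-1],[0,0,-2],[0,0,-3],[0,-1.3,-3.3],[0,-2.6,-3.3],[0,-3.9,-3.3],[0,-5,-3.3],[0,-5,-3.3],[0,-5,-3.3],[0,-5,-3.3]],"roll":[0,0,0,0,0,0,0,0,0,0,0,0,0,0]}' -0.2
python3 - <<'E'
from h import *
for n in("side","top"):
    c=cam(n);W=cloud(c);Z=W[...,2];m=(Z>.155)&(Z<.17)&(abs(W[...,0]-.579)<.06)&(abs(W[...,1]-.08)<.06)
    if m.sum()>20:
        print(n,m.sum(),cv2.minAreaRect((W[m][:,:2]*1000).astype(np.float32)))
    hsv=cv2.cvtColor(c["pixels"],cv2.COLOR_RGB2HSV)
    if n=="side":  # which face is seen by the side camera (customer side or robot side)
        t=(abs(W[...,0]-.58)<.03)&(abs(W[...,1]-.08)<.05)&(Z>.075)&(Z<.162); print("cam pos",c["T"][:3,3],"tile px",t.sum(),"dark",(t&(hsv[...,2]<90)).sum(),"dark yz",[tuple(x) for x in W[t&(hsv[...,2]<90)][::6,1:].round(3)][:25])
    for nm,x,y in(("tape",.614,.277),("bell",.386,.141),("stamp",.3875,-.12),("weight",.610,-.2825)):
        k=(abs(W[...,0]-x)<.05)&(abs(W[...,1]-y)<.05)&(Z>.01)&(Z<.08); print(nm,k.sum(),np.nanmean(W[k],0).round(3) if k.any() else None)
E
python3 m3.py
```

```text
t: 29.23
ee_pos: [0.4292, 0.0866, 0.2454]
tool_rot: [0.722, 0.692, 0.0, 0.0]
force: [0.4, -0.2, -0.1]
opening: 0.0352
grasp_force: 0.0
side 149 ((577.677734375, 81.05502319335938), (90.11744689941406, 12.847742080688477), 87.55810546875)
cam pos [0.23123827 0.80139322 1.01587269] tile px 393 dark 88 dark yz [(np.float64(0.039), np.float64(0.154)), (np.float64(0.05), np.float64(0.121)), (np.float64(0.069), np.float64(0.129)), (np.float64(0.059), np.float64(0.115)), (np.float64(0.049), np.float64(0.099)), (np.float64(0.082), np.float64(0.126)), (np.float64(0.084), np.float64(0.124)), (np.float64(0.082), np.float64(0.119)), (np.float64(0.081), np.float64(0.113)), (np.float64(0.072), np.float64(0.098)), (np.float64(0.106), np.float64(0.127)), (np.float64(0.106), np.float64(0.123)), (np.float64(0.108), np.float64(0.121)), (np.float64(0.103), np.float64(0.112)), (np.float64(0.111), np.float64(0.112))]
tape 221 [0.612 0.279 0.017]
bell 437 [0.383 0.151 0.026]
stamp 187 [ 0.384 -0.115  0.042]
weight 20 [ 0.601 -0.291  0.022]
top 201 ((579.7572021484375, 79.8163070678711), (88.35482025146484, 12.738130569458008), 87.1173324584961)
tape 215 [0.615 0.277 0.017]
bell 0 None
stamp 185 [ 0.388 -0.117  0.049]
weight 251 [ 0.61  -0.283  0.02 ]
force [-0.2  0.3 -0.1] [0.4297 0.0865 0.2449] 0.03516917780630534
side [(-70, 21, 47.7), (-60, 25, 47.7), (-50, 30, 47.1), (-40, 29, 47.6), (-30, 29, 48.6), (-20, 20, 48.9), (-10, 19, 48.3), (0, 22, 47.8), (10, 27, 48.5), (20, 29, 48.1), (30, 23, 47.6), (40, 20, 48.2), (50, 34, 62.0), (60, 26, 61.9), (70, 18, 60.7)]
black Y [-104.8  -45.2] X [-43.8  43.7]
top [(-70, 56, 47.4), (-60, 55, 46.6), (-50, 56, 45.6), (-40, 54, 46.9), (-30, 52, 48.0), (-20, 53, 47.7), (-10, 58, 46.5), (0, 56, 47.4), (10, 50, 46.9), (20, 51, 47.3), (30, 54, 47.3), (40, 56, 48.4), (50, 63, 61.0), (60, 56, 61.0), (70, 41, 61.5)]
black Y [-105.7  -43.2] X [-42.4  44.6]
```

The tile is square at 87.3° against the base's 87.5°, the cover is flush, and the tape, stamp, bell and paperweight have not moved (side-view means shift only by occlusion). The gripper is clear, so I'm handing in.

```bash
python3 -c "
from workcell import *
print(sign_off())"
```

```text
the job is handed in; nothing more can be done
None
```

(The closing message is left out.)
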